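# Wedge the loose plank of the ski-waxing rest

### The arm

A 6-joint arm with a two-finger parallel gripper is mounted at the origin on the work surface. World frame = base frame: x ahead of the robot, y to its left, z up, the work surface at z = 0. Lengths are in m, angles in rad, forces in N, time in s.
With the tool pointing down it reaches from about 0.325 to 0.9 m from the base axis. Payload 6.1 kg.
Tool frame: the origin (TCP) lies on the centre line of the jaws, within the pads' length; the fingertips stand 19 mm ahead of it and the grasp point (between the pads) is the TCP (finger_overhang is the distance from the TCP to the fingertips, in m); z points along the fingers, y is the direction in which the jaws open and shut (so a half turn about z gives the same grasp; the last joint's range is limited). The gripper opens to 85 mm and grips with 20 to 120 N. Pads are 22 mm wide; open, the fingers measure 114 mm over their backs; the gripper's body (76 mm by 85 mm) begins 54 mm behind the grasp point. The pads swing forward as they close: fully open they stand 13 mm farther back than shut.
Start: joints at [1.169, 0.22, 1.526, -0, 1.395, -0.126], TCP at [0.17, 0.601, 0.25] pointing down, gripper open.
Joint ranges: [-2.98, 2.98], [-0.91, 2.08], [0.09, 2.57], [-1.24, 4.39], [0.2, 2.65], [-2.68, 2.68]. Speed limits (rad/s): [2.57, 2.57, 3.01, 3.14, 3.14, 3.14].

### API

Orientations are given as a rotation vector (axis times angle).
In Python, from workcell import sense, camera, hand_in, finger_overhang gives the robot as it stands.
- The arm moves only by the tool step_arm, never from a script. Its argument "rows" is one flat list of numbers, 6 for each row, row after row: the shift along the tool's x, y, z as a fraction of full scale, then the turn, a rotation vector about the tool's x, y, z as a fraction of full scale. A call has 1 to 12 rows; each row shifts and turns the commanded pose from where the row before left it, along the tool's axes as they then stand; what a row does not reach is not made up. Full scale, the value 1, is 0.02 m for a shift and 90 degrees for a turn. A row lasts 1/10 s, in which the tool goes at most 50 mm and 8.59 degrees, less where a joint would pass 70% of its speed; a pose out of reach is approached as far as the arm can. A call with a number of a shift or a turn outside -1 to 1 is refused whole. A call with a gripper value outside its range is refused whole. "fingers" is the opening, from 0 (shut) to 1 (fully open), set as the call begins (left out, the last holds). The fingers move at their own pace and stop on an object; the grip force is fixed at half the most. Time passes only in rows, so rows that do not move let the fingers close. It gives the time, the measured TCP pose, the force and the opening at its end, in the units of the state.
- sense(): the state, without advancing time (a new reading comes with each control period).
- camera(name): name is "scene" or "top" or "wrist"; returns a dict with "color" (400x640x3 uint8, blue, green, red), "depth" (400x640 float32, m along the optical axis (not along the pixel's ray), 0 where there is no reading), "camera_matrix" (3x3 intrinsics, pixels), "world_from_camera" (4x4, takes a point from camera to world coordinates). Camera axes: x right, y up, looking along -z (the intrinsics and any distortion apply to the point x, -y, -z); pixel columns grow to the right and rows downward; lengths in m; the calibration is good to about 2 mm. A picture is of the moment at which its call begins.
- hand_in(): hands the job in, once; it reports no verdict.
The state is a dict: "time_s": time; "qpos": joint angles; "joint_vel": joint speeds; "effort": joint torques, N m; "ee_pos": TCP position; "tcp_rot": TCP orientation; "ft_force": force on the tool from outside, world axes, zero at the start; "moment": the same for the moment, N m; "gripper_width": finger opening in m.
Only numpy, scipy, OpenCV 4.12 (cv2) and the standard library are available. Lean on these libraries where they do the work, as an engineer would, in place of code of your own. Each camera call takes 0.05 s, during which the arm holds its last target. There are 200 camera calls.

### The job

The near end of the waxing rest's plank hangs loose above the bench top. Push the wooden wedge, thin end first and square to the edge, along the bench under the middle of that edge until it jams tight: firmly enough to stay clamped by itself, but do not force it or strain the plank. Then let go and leave it jammed there, without disturbing the brush, the pole basket or the brake retainer.

Things in the scene. Friction and masses are not known exactly. Their poses are not given: they have to be found in the camera images.
- wedge: loose pale wooden wedge, 125 mm long, 40 wide, about 90 g, slope up. Origin: middle of its heel block, 14 mm above its underside; x axis points to the thin end, z up. Heel block (the grip): 30 mm long, 40 wide, 28 high. Ahead of it the top slopes 1 in 5, from 23 mm high at 15 mm ahead of the origin to 4 mm at the thin end, 110 mm ahead
- wedge_heel (a point): centre of the wedge's heel block, half-way up (14 mm above its underside); same axes as the wedge
- wedge_tip (a point): middle of the wedge's thin end, on its underside. Pushing the wedge in takes about 1 to 1.5 N of push along the bench per N of clamping under the plank. Well jammed is 10 to 25 N of clamping, over 32 N strains the plank, so stop pushing at about 16 to 20 N
- rest: waxing rest screwed to the bench: a steel foot, 60 mm high, at the far end carries a level wooden plank 250 mm long, 110 wide, 18 thick, with a low aluminium ski cradle on top, 115 mm behind the near edge and at most 70 mm above the bench. Origin: on the bench top straight below the middle of the near edge; x axis points from the edge to the foot, the way the wedge goes in; z up
- rest_edge (a point): on the bench top straight below the middle of the plank's near edge; axes as the rest. The plank's underside is 9 to 17 mm above the bench, each time another height that is not reported: the wedge first touches when its tip is 25 to 65 mm past the edge, only feel tells. The plank yields upward like a stiff spring, about 12 N per mm: each mm of wedge travel adds about 2 N of clamping
- brush: bystander: brass-bristle brush lying bristles up, 150 x 30 x 30 mm; origin at the centre of its underside
- basket: bystander: aluminium pole basket, a disc 84 mm across with a hub 30 mm high; origin at the centre of its underside
- retainer: bystander: blue plastic ski brake retainer, a bar 85 x 26 mm with upturned ends 22 mm high; origin at the centre of its underside

How it is judged:
By the outcome, as a careful person would: the job done as asked, in the order asked, and still so for the second after the job is handed in, with the robot touching nothing.
It also fails if it takes over 67 s, if anything falls off the work surface, if the arm or the gripper's body presses on something with over 40 N, if the wrist force passes 120 N, or if a joint passes its speed limit or range.

## Working session

There is one attempt and no reset: what is moved stays moved. The work goes in short steps, Python scripts to look and compute and a tool call to move; the robot and the scene stay as the last step left them, time stands still between calls to the robot, and variables do not carry over. Pictures are saved under pics/ and viewed, about 8 in all and at most 12, crops included, and the job is handed in when it is done.

Besides the shell and the picture viewer there is one more tool, called after ">>>" as name(argument=value, ...) on one line, values as JSON. step_arm: Moves the arm, as the interface text tells. Its arguments: {"type":"object","properties":{"rows":{"type":"array","items":{"type":"number"}},"fingers":{"type":"number"}},"required":["rows"]}

```bash
mkdir -p pics; cat > h.py <<'E'
import numpy as np,cv2
from workcell import sense,camera,hand_in,finger_overhang
def snap(n,f):
    c=camera(n); cv2.imwrite(f'pics/{f}.png',c['color']); np.savez(f'{f}.npz',**c); return c
def pt(c,u,v,z=None):
    K=c['camera_matrix'];T=c['world_from_camera']
    r=np.array([(u-K[0,2])/K[0,0],-(v-K[1,2])/K[1,1],-1.])
    if z is None:
        d=np.median(c['depth'][int(v)-1:int(v)+2,int(u)-1:int(u)+2]); return T[:3,:3]@(r*d)+T[:3,3]
    w=T[:3,:3]@r; return T[:3,3]+w*(z-T[2,3])/w[2]
E
python3 - <<'E'
from h import *
print(sense()); print(finger_overhang)
a=snap('top','top1');b=snap('scene','scene1');w=snap('wrist','wrist1')
for c in(a,b,w):print(c['world_from_camera'].round(3),c['camera_matrix'].round(1))
E
```

```text
{'time_s': 0.0, 'qpos': array([ 1.16889538e+00,  2.21226499e-01,  1.52764232e+00,  2.42810742e-05,
        1.39468233e+00, -1.26105403e-01]), 'joint_vel': array([-0.00172661,  0.0010921 ,  0.001192  , -0.00042497,  0.00102074,
        0.00030244]), 'effort': array([ 1.01897647e-04, -4.96894205e+01, -3.89397562e+01,  1.47159801e-05,
        1.09970316e-02, -2.39386111e-05]), 'ee_pos': array([0.16996792, 0.60084652, 0.24918245]), 'tcp_rot': array([-4.31779965e-01, -3.11123865e+00,  2.95949538e-03]), 'ft_force': array([ 0.07030322, -0.34016475,  0.10044604]), 'moment': array([ 0.01166879, -0.05865618, -0.05061425]), 'gripper_width': 0.0854235318238374}
0.019
[[ 0.003  0.983 -0.182  0.422]
 [-1.    -0.002 -0.025  0.001]
 [-0.025  0.182  0.983  0.955]
 [ 0.     0.     0.     1.   ]] [[432.9   0.  314.5]
 [  0.  432.9 204.4]
 [  0.    0.    1. ]]
[[-0.506 -0.612  0.608  1.224]
 [ 0.862 -0.367  0.349  0.389]
 [ 0.01   0.701  0.713  0.823]
 [ 0.     0.     0.     1.   ]] [[437.1   0.  321.8]
 [  0.  437.1 195.7]
 [  0.    0.    1. ]]
[[ 0.271 -0.917 -0.293  0.094]
 [ 0.962  0.258  0.085  0.623]
 [-0.002 -0.305  0.952  0.373]
 [ 0.     0.     0.     1.   ]] [[287.8   0.  318.7]
 [  0.  287.8 198.1]
 [  0.    0.    1. ]]
```

View pics/top1.png

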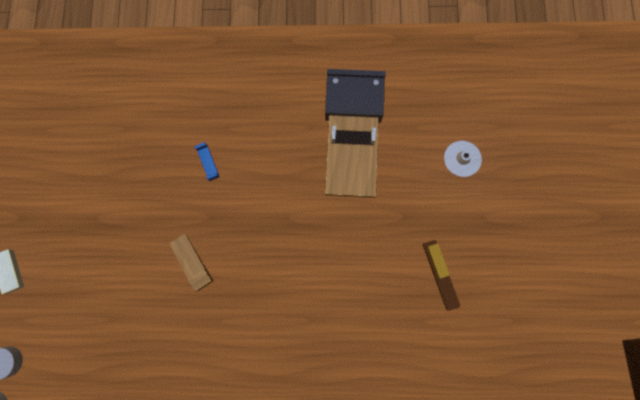

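View pics/scene1.png

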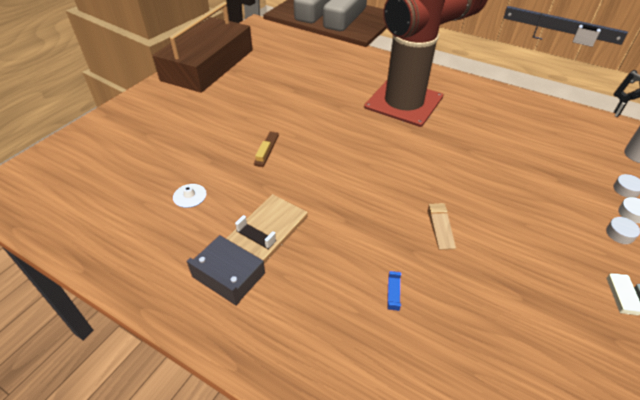

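The top view shows the wedge at about (190,262), with its heel block near (200,282). The plank's near edge runs from (326,194) to (376,196), the retainer is at (207,162), the basket at (463,158) and the brush at (441,275). I'll enlarge the wedge and the edge.

```bash
python3 - <<'E'
from h import *
im=cv2.imread('pics/top1.png')
a=cv2.resize(im[225:300,160:225],None,fx=6,fy=6,interpolation=cv2.INTER_CUBIC)
b=cv2.resize(im[130:205,315:390],None,fx=6,fy=6,interpolation=cv2.INTER_CUBIC)
cv2.imwrite('pics/c1.png',cv2.hconcat([a,b[:a.shape[0],:400]])) ; print(a.shape,b.shape)
E
```

```text
(450, 390, 3) (450, 450, 3)
```

View pics/c1.png

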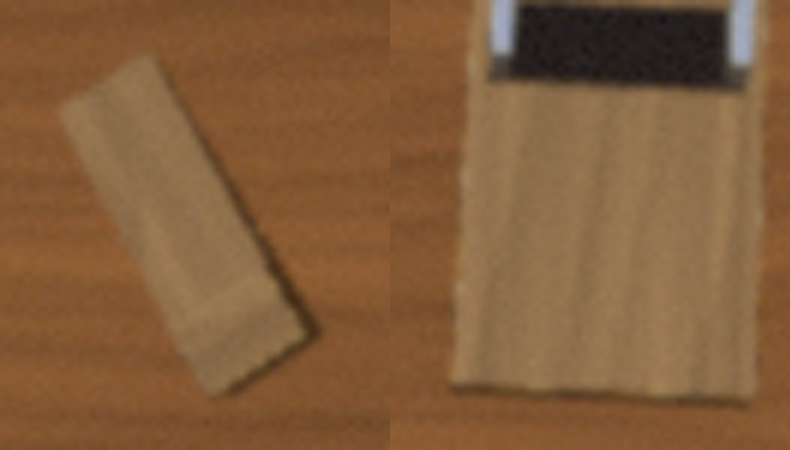

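```bash
python3 - <<'E'
from h import *
c=np.load('top1.npz')
f=lambda x,y,o,z:pt(c,o[0]+(x+.5)/6-.5,o[1]+(y+.5)/6-.5,z)
o=(160,225)
t1,t2=f(62,108,o,.004),f(152,55,o,.004); h1,h2=f(215,393,o,.028),f(310,335,o,.028)
print('wedge',t1,t2,h1,h2); T=(t1+t2)/2;H=(h1+h2)/2
print('T',T,'H',H,'len',np.linalg.norm((T-H)[:2]),'w',np.linalg.norm(t1-t2),np.linalg.norm(h1-h2))
d=(T-H)[:2];d/=np.linalg.norm(d);print('yaw',np.degrees(np.arctan2(d[1],d[0])),'origin',H[:2]+.015*d, 'from tip',T[:2]-.11*d)
o=(315,130)
for z in(.027,.033):
  a,b,e,g=[f(x,y,o,z) for x,y in((65,380),(358,398),(82,0),(373,0))]
  m=(a+b)/2;w=(a-b)[:2]
  print('edge',m,'w',np.linalg.norm(w),'yaw edge',np.degrees(np.arctan2(-w[0],w[1])),'sides',[np.degrees(np.arctan2(*(q-p)[1::-1])) for p,q in((a,e),(b,g))])
for u,v in((350,185),(190,262),(201,281),(300,300),(180,245)):print(u,v,pt(c,u,v))
for n,u,v in(('ret',207,162),('bas',463,158),('bru',441,275)):print(n,pt(c,u,v,.01))
E
```

```text
wedge [0.51235581 0.34586216 0.004     ] [0.53201838 0.31346725 0.004     ] [0.40951116 0.27632674 0.028     ] [0.42973197 0.24354882 0.028     ]
T [0.52218709 0.32966471 0.004     ] H [0.41962157 0.25993778 0.028     ] len 0.12402230298248375 w 0.037895201227593496 0.038513284310887456
yaw 34.20896662441304 origin [0.43202645 0.26837097] from tip [0.43121791 0.2678213 ]
edge [ 0.61558467 -0.05232808  0.027     ] w 0.10670559073887693 yaw edge -3.7519773715626137 sides [np.float64(-2.6251481333983233), np.float64(-3.396873826352344)]
edge [ 0.61433209 -0.05198135  0.033     ] w 0.1060158699618817 yaw edge -3.7519773715625675 sides [np.float64(-2.625148133398324), np.float64(-3.396873826352343)]
350 185 [ 0.6347267  -0.05256833  0.03545384]
190 262 [0.46900046 0.29442511 0.01746186]
201 281 [0.42845459 0.26508737 0.02906234]
300 300 [0.38880138 0.05620289 0.00039123]
180 245 [0.50662255 0.32155742 0.00827104]
ret [0.69536501 0.27025046 0.01      ]
bas [ 0.70198611 -0.30819785  0.01      ]
bru [ 0.44243416 -0.24606341  0.01      ]
```

>>> step_arm(rows=[0,0,0,0,0,-0.0926,0,0,0,0,0,-0.0926,0,0,0,0,0,-0.0926,0,0,0,0,0,-0.0926,0,0,0,0,0,-0.0926,0,0,0,0,0,-0.0926,0,-1,0,0,0,0,0,-1,0,0,0,0,0,-1,0,0,0,0,0,-1,0,0,0,0,0,-1,0,0,0,0,0,-1,0,0,0,0], fingers=1)

```text
time_s: 1.35
ee_pos: [0.2379, 0.5012, 0.2499]
tcp_rot: [0.924, -3.002, 0.001]
ft_force: [-0.0, 0.1, 0.1]
gripper_width: 0.0851
```

>>> step_arm(rows=[0,-1,0,0,0,0,0,-1,0,0,0,0,0,-1,0,0,0,0,0,-1,0,0,0,0,0,-1,0,0,0,0,0,-1,0,0,0,0,0,-1,0,0,0,0,0,-1,0,0,0,0,0,-1,0.5,0,0,0,0,-1,0.5,0,0,0,0,-1,0.5,0,0,0,0,-1,0.5,0,0,0])

```text
time_s: 2.55
ee_pos: [0.3728, 0.3028, 0.2097]
tcp_rot: [0.924, -3.002, 0.0]
ft_force: [1.3, -0.2, 0.5]
gripper_width: 0.0854
```

>>> step_arm(rows=[0,-1,0.5,0,0,0,0,-1,0.5,0,0,0,0,-1,0.5,0,0,0,0,0,0,0,0,0,0,0,0,0,0,0])

```text
time_s: 3.05
ee_pos: [0.4061, 0.2539, 0.1801]
tcp_rot: [0.922, -3.002, -0.001]
ft_force: [0.6, 1.1, -0.5]
gripper_width: 0.0853
```

```bash
python3 - <<'E'
from h import *
print(sense()['ee_pos']);c=snap('wrist','wrist2');print(c['world_from_camera'].round(3))
E
```

```text
[0.40606202 0.25390546 0.18013161]
[[-0.562 -0.788 -0.251  0.34 ]
 [ 0.827 -0.535 -0.173  0.211]
 [ 0.002 -0.305  0.952  0.304]
 [ 0.     0.     0.     1.   ]]
```

View pics/wrist2.png

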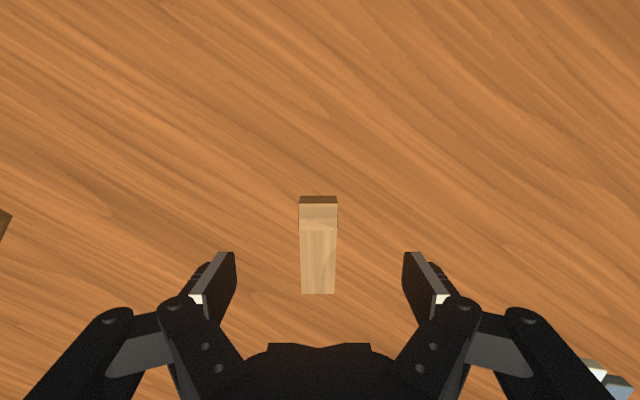

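The wrist view shows the wedge lined up with the jaws. The heel's top runs from row 203 to 229 between columns 299 and 338, and the thin end is at row 294 between columns 302 and 334.

```bash
python3 - <<'E'
from h import *
c=np.load('wrist2.npz')
h1,h2=pt(c,298.5,203.5,.028),pt(c,338,203.5,.028);t1,t2=pt(c,301.5,294,.004),pt(c,334.5,294,.004)
H=(h1+h2)/2;T=(t1+t2)/2;d=(T-H)[:2];print(H,T,np.linalg.norm(d),np.linalg.norm(h1-h2),np.linalg.norm(t1-t2))
d/=np.linalg.norm(d);print(np.degrees(np.arctan2(d[1],d[0])),H[:2]+.015*d,T[:2]-.11*d)
g=H[:2]+.015*d-sense()['ee_pos'][:2];a=np.radians(214.2);print('tool xy',g@[np.cos(a),np.sin(a)],g@[np.sin(a),-np.cos(a)])
E
```

```text
[0.4183295  0.26350622 0.028     ] [0.52229228 0.33367533 0.004     ] 0.12542713150109494 0.040056234005069344 0.04047092433874245
34.01716567467749 [0.43076255 0.27189784] [0.43111658 0.27213679]
tool xy -0.03024345939318866 0.0006437168357873552
```

>>> step_arm(rows=[-0.75,0,0,0,0,0,-0.75,0,0,0,0,0,0,0.03,1,0,0,0,0,0,1,0,0,0,0,0,1,0,0,0,0,0,1,0,0,0,0,0,1,0,0,0,0,0,1,0,0,0,0,0,0.8,0,0,0,0,0,0.5,0,0,0,0,0,0.5,0,0,0,0,0,0,0,0,0])

```text
time_s: 4.3
ee_pos: [0.43, 0.2715, 0.0234]
tcp_rot: [0.924, -3.001, 0.0]
ft_force: [-0.1, -1.1, -0.0]
gripper_width: 0.0855
```

>>> step_arm(rows=[0,0,0,0,0,0,0,0,0,0,0,0,0,0,0,0,0,0,0,0,0,0,0,0,0,0,0,0,0,0,0,0,0,0,0,0,0,0,0,0,0,0,0,0,0,0,0,0], fingers=0)

```text
time_s: 5.1
ee_pos: [0.4318, 0.2717, 0.0254]
tcp_rot: [-0.923, 3.001, 0.0]
ft_force: [-0.8, -0.4, 5.3]
gripper_width: 0.0386
```

>>> step_arm(rows=[0,0,-0.5,0,0,0,0,0,-0.5,0,0,0,0,0,-0.5,0,0,0,0,0,-0.5,0,0,0,0,0,0,0,0,0.0831,0,0,0,0,0,0.0831,0,0,0,0,0,0.0831,0,0,0,0,0,0.0831,0,0,0,0,0,0.0831,0,0,0,0,0,0])

```text
time_s: 6.1
ee_pos: [0.4309, 0.2714, 0.0649]
tcp_rot: [0.089, 3.14, 0.0]
ft_force: [0.2, -0.1, -0.9]
gripper_width: 0.0385
```

>>> step_arm(rows=[0,-0.5,0,0,0,0,-0.2,-1,0,0,0,0,-0.2,-1,0,0,0,0,-0.2,-1,0,0,0,0,-0.2,-1,0,0,0,0,-0.2,-1,0,0,0,0,-0.2,-1,0,0,0,0,-0.2,-1,0,0,0,0,-0.2,-1,0,0,0,0,-0.2,-1,0,0,0,0,-0.2,-1,0,0,0,0,-0.2,-1,0,0,0,0])

```text
time_s: 7.3
ee_pos: [0.4616, 0.0379, 0.0645]
tcp_rot: [0.083, 3.14, -0.0]
ft_force: [-0.1, -0.5, -1.1]
gripper_width: 0.0384
```

>>> step_arm(rows=[-0.2,-1,0,0,0,0,-0.2,-1,0,0,0,0,-0.2,-1,0,0,0,0,-0.2,-0.8,0,0,0,0,0,-0.3,0,0,0,0,0,0,0,0,0,0,0,0,0,0,0,0])

```text
time_s: 8.0
ee_pos: [0.4728, -0.0432, 0.0642]
tcp_rot: [-0.087, -3.14, -0.001]
ft_force: [0.8, 0.2, -1.7]
gripper_width: 0.0389
```

```bash
python3 - <<'E'
from h import *
s=sense();print(s['ee_pos'],s['tcp_rot'],s['ft_force']);c=snap('wrist','wrist3');c=snap('top','top2')
im=c['color'][130:280,280:420];cv2.imwrite('pics/c2.png',cv2.resize(im,None,fx=4,fy=4,interpolation=cv2.INTER_CUBIC))
E
```

```text
[ 0.47283122 -0.04316477  0.0642135 ] [-8.65840818e-02 -3.13991087e+00 -6.05651739e-04] [ 0.82461696  0.20099522 -1.7329773 ]
```

View pics/wrist3.png

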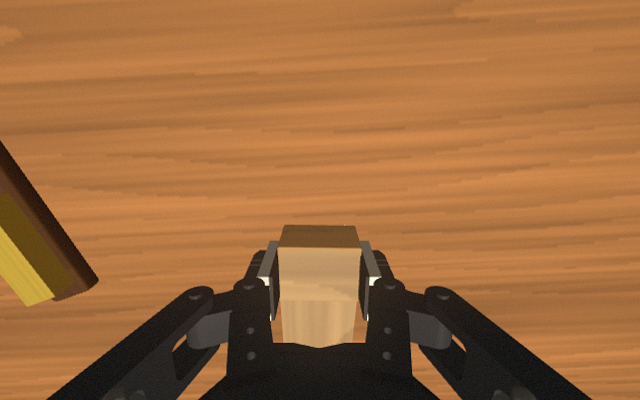

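The wedge is held squarely in the jaws. The brush is well clear to the left. Next I'll refine the plank's axis.

```bash
python3 - <<'E'
from h import *
for n in('top1','scene1'):
    c=np.load(n+'.npz');K=c['camera_matrix'];T=c['world_from_camera'];d=c['depth']
    v,u=np.mgrid[:400,:640];P=np.stack([(u-K[0,2])/K[0,0]*d,-(v-K[1,2])/K[1,1]*d,-d],-1)@T[:3,:3].T+T[:3,3]
    near=(abs(P[...,0]-.72)<.2)&(abs(P[...,1]+.05)<.12)&(d>0)
    for lo,hi,nm in((.018,.05,'plank'),(.052,.075,'foot'),(.018,.08,'all')):
        m=(near&(P[...,2]>lo)&(P[...,2]<hi)).astype(np.uint8);m=cv2.morphologyEx(m,cv2.MORPH_OPEN,np.ones((3,3)))
        q=P[m>0]; r=cv2.minAreaRect((q[:,:2]*1000).astype(np.float32)); print(n,nm,len(q),'z',np.median(q[:,2]).round(4),r, cv2.boxPoints(r).round(0).tolist())
        if nm=='plank':
            for y in (-.09,-.07,-.05,-.03,-.01):
                s=q[abs(q[:,1]-y)<.006]; print('  edge x at',y,np.percentile(s[:,0],1).round(4))
            for x in(.63,.65,.67,.69,.71,.75):
                s=q[abs(q[:,0]-x)<.006][:,1]; 
                if len(s): print('  x',x,np.percentile(s,1).round(4),np.percentile(s,99).round(4))
E
```

```text
top1 plank 4014 z 0.0357 ((703.3436279296875, -57.26172637939453), (127.13116455078125, 182.8267822265625), 87.00330352783203) [[609.0, -116.0], [791.0, -126.0], [798.0, 1.0], [615.0, 11.0]]
  edge x at -0.09 0.6107
  edge x at -0.07 0.6119
  edge x at -0.05 0.6129
  edge x at -0.03 0.6139
  edge x at -0.01 0.6152
  x 0.63 -0.1064 -0.0004
  x 0.65 -0.1093 -0.0004
  x 0.67 -0.1098 -0.0027
  x 0.69 -0.1103 -0.0027
  x 0.71 -0.1108 -0.0028
  x 0.75 -0.0976 -0.0051
top1 foot 553 z 0.0603 ((810.10302734375, -64.09219360351562), (129.3126220703125, 165.6476287841797), 87.4107894897461) [[724.0, -125.0], [890.0, -132.0], [896.0, -3.0], [730.0, 4.0]]
top1 all 6739 z 0.0385 ((752.5087890625, -60.30779266357422), (130.3013916015625, 281.3799133300781), 86.96710205078125) [[609.0, -118.0], [890.0, -133.0], [896.0, -3.0], [615.0, 12.0]]
scene1 plank 3281 z 0.0357 ((754.652099609375, -60.26043701171875), (131.3461456298828, 281.7057189941406), 86.71540069580078) [[610.0, -118.0], [892.0, -134.0], [899.0, -3.0], [618.0, 13.0]]
  edge x at -0.09 0.6154
  edge x at -0.07 0.6164
  edge x at -0.05 0.6179
  edge x at -0.03 0.6187
  edge x at -0.01 0.6198
  x 0.63 -0.1073 0.0009
  x 0.65 -0.1084 -0.0003
  x 0.67 -0.1061 -0.0014
  x 0.69 -0.1104 -0.0019
  x 0.71 -0.1111 -0.0034
  x 0.75 -0.1137 -0.005
scene1 foot 602 z 0.0603 ((812.0743408203125, -63.29377746582031), (130.56687927246094, 166.3861083984375), 86.44105529785156) [[725.0, -123.0], [891.0, -134.0], [899.0, -3.0], [733.0, 7.0]]
scene1 all 5715 z 0.0412 ((754.589111328125, -61.344818115234375), (132.56410217285156, 281.3830261230469), 87.15757751464844) [[611.0, -121.0], [892.0, -135.0], [898.0, -2.0], [617.0, 12.0]]
```

View pics/c2.png

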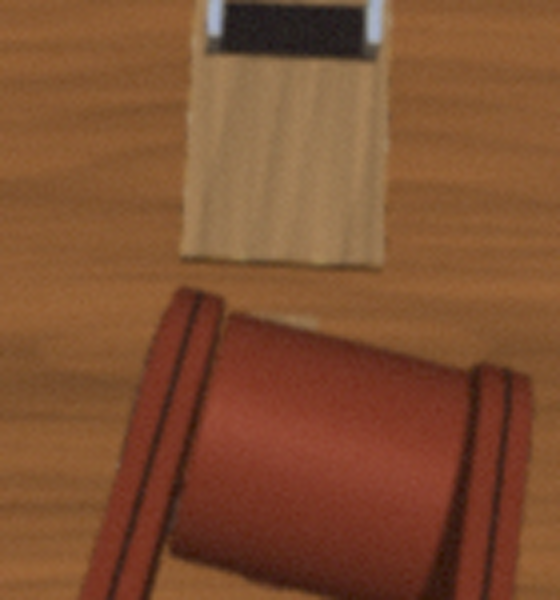

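The plank's edge is centred at about (0.615, -0.0525) with yaw -3.2°. Its top is at 35 mm, so contact should come late. I'll shift 1.3 mm sideways and lower.

>>> step_arm(rows=[0,-0.065,0.5,0,0,0,0,0,0.5,0,0,0,0,0,0.5,0,0,0,0,0,0.2,0,0,0,0,0,0.1,0,0,0,0,0,0,0,0,0,0,0,0,0,0,0])

```text
time_s: 8.8
ee_pos: [0.4735, -0.0449, 0.0285]
tcp_rot: [0.088, 3.14, -0.0]
ft_force: [0.2, 0.4, -1.6]
gripper_width: 0.0389
```

>>> step_arm(rows=[0,0,0.05,0,0,0,0,0,0.05,0,0,0,0,0,0,0,0,0,0,0,0,0,0,0])

```text
time_s: 9.2
ee_pos: [0.4732, -0.0448, 0.0264]
tcp_rot: [0.088, 3.14, -0.0]
ft_force: [-0.2, -0.0, -1.0]
gripper_width: 0.0387
```

>>> step_arm(rows=[0,0,0.025,0,0,0,0,0,0,0,0,0,0,0,0,0,0,0])

```text
time_s: 9.5
ee_pos: [0.4732, -0.0448, 0.0258]
tcp_rot: [-0.087, -3.14, -0.0]
ft_force: [0.8, -0.2, -0.9]
gripper_width: 0.0384
```

>>> step_arm(rows=[0,0,0.025,0,0,0,0,0,0,0,0,0,0,0,0,0,0,0])

```text
time_s: 9.8
ee_pos: [0.4733, -0.0448, 0.0254]
tcp_rot: [0.087, 3.14, -0.0]
ft_force: [-0.9, 0.5, 1.6]
gripper_width: 0.0389
```

>>> step_arm(rows=[-0.25,0,0,0,0,0,-0.5,0,0,0,0,0,-0.5,0,0,0,0,0,-0.5,0,0,0,0,0,-0.5,0,0,0,0,0,-0.25,0,0,0,0,0,0,0,0,0,0,0,0,0,0,0,0,0])

```text
time_s: 10.6
ee_pos: [0.5239, -0.0477, 0.0255]
tcp_rot: [0.087, 3.139, -0.0]
ft_force: [1.8, -0.0, 0.4]
gripper_width: 0.0388
```

>>> step_arm(rows=[-0.1,0,0,0,0,0,-0.1,0,0,0,0,0,-0.1,0,0,0,0,0,-0.05,0,0,0,0,0])

```text
time_s: 11.0
ee_pos: [0.5289, -0.0478, 0.0254]
tcp_rot: [-0.087, -3.138, -0.0]
ft_force: [-6.7, 0.9, 8.8]
gripper_width: 0.0387
```

>>> step_arm(rows=[-0.1,0,0,0,0,0,-0.1,0,0,0,0,0,-0.05,0,0,0,0,0])

```text
time_s: 11.3
ee_pos: [0.5339, -0.0481, 0.0254]
tcp_rot: [-0.087, -3.138, -0.0]
ft_force: [-6.1, 0.2, 9.0]
gripper_width: 0.0391
```

>>> step_arm(rows=[0,0,-0.015,0,0,0,0,0,0,0,0,0])

```text
time_s: 11.5
ee_pos: [0.5344, -0.0481, 0.0255]
tcp_rot: [-0.088, -3.139, -0.0]
ft_force: [-2.7, -0.0, 4.6]
gripper_width: 0.0386
```

```bash
python3 - <<'E'
from h import *
s=sense();print(s['ee_pos'],s['tcp_rot'],s['ft_force'],s['moment'])
c=snap('scene','scene2');im=c['color'][150:320,150:420];cv2.imwrite('pics/c3.png',cv2.resize(im,None,fx=2.9,fy=2.9,interpolation=cv2.INTER_CUBIC))
E
```

```text
[ 0.53438575 -0.04810424  0.02545641] [-8.75628501e-02 -3.13913323e+00 -3.34273209e-04] [-2.66699057 -0.01427847  4.63947128] [-0.00975215  0.39030501 -0.06782288]
```

View pics/c3.png

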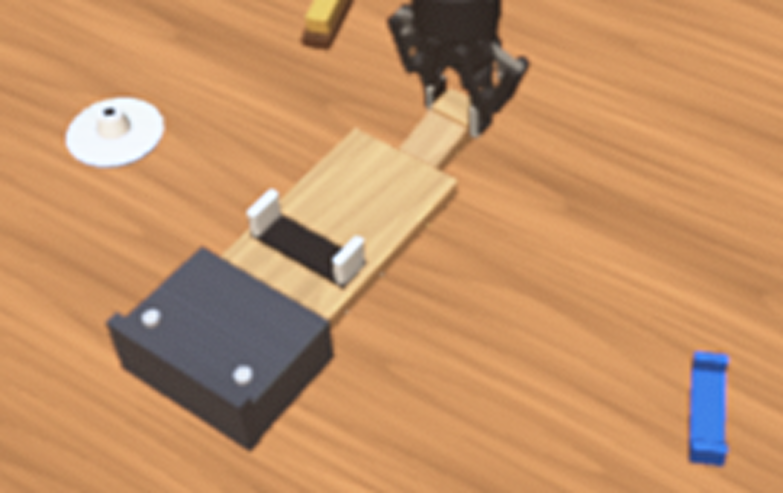

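The scene view shows the wedge's tip just under the plank and square to the edge, with the bystanders untouched. The push force was friction from pressing down, since it halved when I lifted 0.3 mm. I'll check the centring by projection.

```bash
python3 - <<'E'
from h import *
c=np.load('scene2.npz');K=c['camera_matrix'];T=np.linalg.inv(c['world_from_camera'])
def pr(p):
    q=T[:3,:3]@p+T[:3,3]; return [round((x+.5)*2.9-.5) for x in(K[0,2]+K[0,0]*q[0]/-q[2]-150,K[1,2]-K[1,1]*q[1]/-q[2]-150)]
a=np.radians(-3.2);X=np.array([np.cos(a),np.sin(a),0]);Y=np.array([-np.sin(a),np.cos(a),0]);Z=np.array([0,0,1.])
E=np.array([.615,-.0525,0])
for n,s,h in(('edge corner L',.055,.0345),('edge corner R',-.055,.0345)):print(n,pr(E+s*Y+h*Z))
O=np.array([.5335,-.0481,0])
for s in(.02,-.02):
  print('wedge side',s,'step top',pr(O+.015*X+s*Y+.023*Z),'near edge',pr(O+.08*X+s*Y+.010*Z),'bottom',pr(O+.08*X+s*Y))
E
```

```text
edge corner L [458, 181]
edge corner R [355, 129]
wedge side 0.02 step top [469, 127] near edge [426, 182] bottom [426, 190]
wedge side -0.02 step top [432, 110] near edge [389, 163] bottom [390, 171]
```

>>> step_arm(rows=[0,0,-0.01,0,0,0,0,0,0,0,0,0])

```text
time_s: 11.75
ee_pos: [0.535, -0.0482, 0.0255]
tcp_rot: [0.088, 3.14, 0.0]
ft_force: [-1.1, -0.0, -0.5]
gripper_width: 0.0394
```

>>> step_arm(rows=[-0.1,0,0,0,0,0,-0.1,0,0,0,0,0,-0.1,0,0,0,0,0,-0.1,0,0,0,0,0])

```text
time_s: 12.15
ee_pos: [0.5434, -0.0487, 0.0257]
tcp_rot: [0.088, 3.14, -0.0]
ft_force: [-0.3, -0.3, -1.9]
gripper_width: 0.039
```

>>> step_arm(rows=[-0.1,0,0,0,0,0,-0.1,0,0,0,0,0,-0.1,0,0,0,0,0])

```text
time_s: 12.45
ee_pos: [0.5493, -0.049, 0.0258]
tcp_rot: [-0.087, -3.14, 0.0]
ft_force: [-0.7, -0.3, -0.8]
gripper_width: 0.0386
```

>>> step_arm(rows=[-0.1,0,0,0,0,0,-0.1,0,0,0,0,0])

```text
time_s: 12.65
ee_pos: [0.5532, -0.0492, 0.0258]
tcp_rot: [-0.087, -3.14, -0.0]
ft_force: [-0.4, 0.8, -1.3]
gripper_width: 0.0385
```

>>> step_arm(rows=[-0.1,0,0.01,0,0,0,-0.1,0,0,0,0,0])

```text
time_s: 12.85
ee_pos: [0.5572, -0.0495, 0.0256]
tcp_rot: [0.088, 3.14, -0.0]
ft_force: [-0.5, 0.6, -1.0]
gripper_width: 0.0389
```

>>> step_arm(rows=[-0.1,0,0,0,0,0,-0.1,0,0,0,0,0])

```text
time_s: 13.05
ee_pos: [0.5612, -0.0497, 0.0256]
tcp_rot: [-0.088, -3.14, -0.0]
ft_force: [-1.2, 0.3, -0.7]
gripper_width: 0.0389
```

>>> step_arm(rows=[-0.1,0,0,0,0,0,-0.05,0,0,0,0,0])

```text
time_s: 13.25
ee_pos: [0.5643, -0.0499, 0.0256]
tcp_rot: [0.087, 3.14, -0.0]
ft_force: [-0.1, -0.1, -1.0]
gripper_width: 0.0389
```

>>> step_arm(rows=[-0.1,0,0,0,0,0,-0.05,0,0,0,0,0])

```text
time_s: 13.45
ee_pos: [0.5673, -0.05, 0.0256]
tcp_rot: [0.088, 3.14, -0.0]
ft_force: [-0.5, 0.6, -0.9]
gripper_width: 0.039
```

Tip is now about 62 mm past the edge; continuing in 2 mm steps.

>>> step_arm(rows=[-0.1,0,0,0,0,0,0,0,0,0,0,0])

```text
time_s: 13.65
ee_pos: [0.5688, -0.0501, 0.0255]
tcp_rot: [-0.087, -3.14, -0.0]
ft_force: [-2.5, -0.1, 0.5]
gripper_width: 0.0388
```

>>> step_arm(rows=[-0.1,0,0,0,0,0,0,0,0,0,0,0])

```text
time_s: 13.85
ee_pos: [0.5698, -0.0501, 0.0255]
tcp_rot: [-0.087, -3.137, -0.0]
ft_force: [-6.6, 0.5, 5.1]
gripper_width: 0.039
```

>>> step_arm(rows=[-0.1,0,0,0,0,0,0,0,0,0,0,0])

```text
time_s: 14.05
ee_pos: [0.5706, -0.0501, 0.0254]
tcp_rot: [-0.087, -3.134, -0.001]
ft_force: [-12.5, -0.2, 9.5]
gripper_width: 0.0387
```

>>> step_arm(rows=[-0.05,0,-0.02,0,0,0,0,0,0,0,0,0])

```text
time_s: 14.25
ee_pos: [0.571, -0.0501, 0.0254]
tcp_rot: [-0.087, -3.133, -0.001]
ft_force: [-13.7, 1.1, 8.5]
gripper_width: 0.0388
```

>>> step_arm(rows=[-0.05,0,-0.03,0,0,0,0,0,0,0,0,0])

```text
time_s: 14.45
ee_pos: [0.5716, -0.0501, 0.0255]
tcp_rot: [-0.087, -3.132, -0.001]
ft_force: [-12.5, 0.0, 5.9]
gripper_width: 0.039
```

```bash
python3 - <<'E'
from h import *
s=sense();print(s['ee_pos'],s['tcp_rot'],s['ft_force'],s['moment'])
E
```

```text
[ 0.57156339 -0.05008149  0.0254743 ] [-8.68213237e-02 -3.13247145e+00 -9.99090872e-04] [-12.52881707   0.03845982   5.92669563] [-0.26436345  1.60583666 -0.06395618]
```

>>> step_arm(rows=[-0.075,0,-0.03,0,0,0,0,0,0,0,0,0])

```text
time_s: 14.65
ee_pos: [0.5723, -0.05, 0.0255]
tcp_rot: [-0.087, -3.131, -0.001]
ft_force: [-12.9, 0.7, 3.5]
gripper_width: 0.0389
```

>>> step_arm(rows=[-0.075,0,-0.02,0,0,0,0,0,0,0,0,0])

```text
time_s: 14.85
ee_pos: [0.5729, -0.05, 0.0255]
tcp_rot: [-0.087, -3.129, -0.002]
ft_force: [-15.3, 0.6, 4.6]
gripper_width: 0.0387
```

>>> step_arm(rows=[-0.075,0,-0.03,0,0,0,0,0,0,0,0,0])

```text
time_s: 15.05
ee_pos: [0.5736, -0.0499, 0.0255]
tcp_rot: [-0.087, -3.127, -0.002]
ft_force: [-16.8, 0.4, 2.6]
gripper_width: 0.039
```

>>> step_arm(rows=[-0.075,0,-0.02,0,0,0,0,0,0,0,0,0])

```text
time_s: 15.25
ee_pos: [0.5741, -0.0499, 0.0255]
tcp_rot: [-0.086, -3.125, -0.002]
ft_force: [-19.0, -0.2, 3.2]
gripper_width: 0.0389
```

>>> step_arm(rows=[-0.075,0,-0.02,0,0,0,0,0,0,0,0,0,0,0,0,0,0,0])

```text
time_s: 15.55
ee_pos: [0.5748, -0.0498, 0.0255]
tcp_rot: [-0.086, -3.123, -0.003]
ft_force: [-21.2, 0.6, 3.9]
gripper_width: 0.0389
```

>>> step_arm(rows=[0.05,0,0.02,0,0,0,0.05,0,0.02,0,0,0,0,0,0,0,0,0])

```text
time_s: 15.85
ee_pos: [0.5747, -0.0499, 0.0255]
tcp_rot: [-0.087, -3.128, -0.002]
ft_force: [-16.0, 1.8, 2.3]
gripper_width: 0.0389
```

>>> step_arm(rows=[0.05,0,0.02,0,0,0,0.05,0,0.02,0,0,0,0,0,0,0,0,0])

```text
time_s: 16.15
ee_pos: [0.5747, -0.0499, 0.0255]
tcp_rot: [-0.087, -3.132, -0.002]
ft_force: [-10.4, 1.8, 0.8]
gripper_width: 0.0385
```

>>> step_arm(rows=[0.05,0,0.03,0,0,0,0.05,0,0.03,0,0,0,0,0,0,0,0,0])

```text
time_s: 16.45
ee_pos: [0.5747, -0.0499, 0.0255]
tcp_rot: [-0.087, -3.136, -0.002]
ft_force: [-5.9, 1.9, 2.2]
gripper_width: 0.0389
```

>>> step_arm(rows=[0.05,0,0.02,0,0,0,0.03,0,0.02,0,0,0,0,0,0,0,0,0])

```text
time_s: 16.75
ee_pos: [0.5746, -0.0499, 0.0255]
tcp_rot: [-0.087, -3.14, -0.001]
ft_force: [-4.0, 3.4, 3.1]
gripper_width: 0.0387
```

>>> step_arm(rows=[0,0,0,0,0,0,0,0,0,0,0,0,0,0,0,0,0,0,0,0,0,0,0,0,0,0,0,0,0,0,0,0,0,0,0,0,0,0,0,0,0,0,0,0,0,0,0,0], fingers=1)

```text
time_s: 17.55
ee_pos: [0.575, -0.0505, 0.0254]
tcp_rot: [-0.088, -3.14, 0.0]
ft_force: [-0.5, 0.1, -0.5]
gripper_width: 0.0853
```

>>> step_arm(rows=[0,0,-0.3,0,0,0,0,0,-0.5,0,0,0,0,0,-1,0,0,0,0,0,-1,0,0,0,0,0,-1,0,0,0,0,0,-1,0,0,0,1,0,-1,0,0,0,1,0,-1,0,0,0,1,0,-1,0,0,0,1,0,0,0,0,0,1,0,0,0,0,0,0,0,0,0,0,0])

```text
time_s: 18.75
ee_pos: [0.4737, -0.0447, 0.1823]
tcp_rot: [0.088, 3.14, -0.0]
ft_force: [0.1, -0.9, -0.9]
gripper_width: 0.0854
```

```bash
python3 - <<'E'
from h import *
s=sense();print(s['ee_pos'],s['ft_force'])
snap('top','top3');c=snap('scene','scene3');b=np.load('scene2.npz')
f=lambda c:cv2.resize(c['color'][150:320,150:420],None,fx=2.9,fy=2.9,interpolation=cv2.INTER_CUBIC)
cv2.imwrite('pics/c4.png',f(c))
E
```

```text
[ 0.47370978 -0.04465938  0.18227355] [ 0.12952253 -0.91066159 -0.88418096]
```

View pics/c4.png

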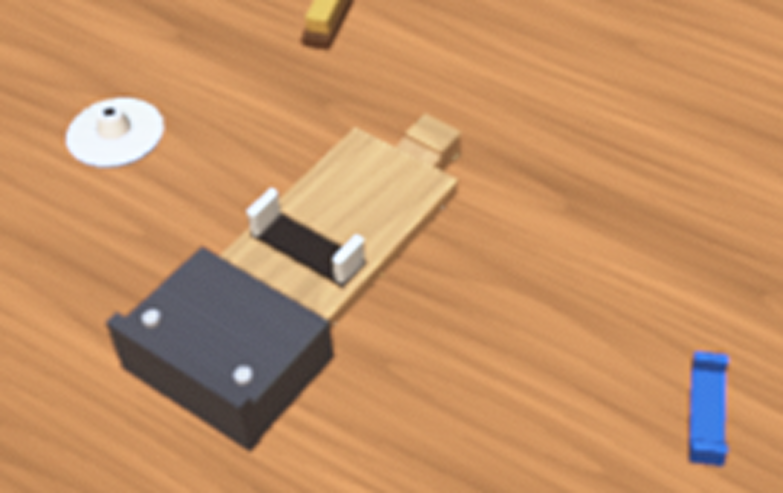

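The wedge sits under the edge with the heel block's top at about (405,138)–(427,115)–(460,138), and the bystanders have not moved. I'll do one numeric check of centring and squareness.

```bash
python3 - <<'E'
from h import *
c=np.load('scene3.npz');f=lambda x,y,z:pt(c,150+(x+.5)/2.9-.5,150+(y+.5)/2.9-.5,z)
a,b,d=f(427,115,.028),f(460,137,.028),f(405,137,.028)
a0=np.radians(-3.2);R=np.array([[np.cos(a0),np.sin(a0)],[-np.sin(a0),np.cos(a0)]])
for p in(a,b,d):print((R@(p[:2]-[.615,-.0525])*1000).round(1))
t=np.load('top3.npz')['color'];o=np.load('top1.npz')['color']
for n,(u,v) in dict(ret=(207,162),bas=(463,158),bru=(441,275)).items():
    s=np.s_[v-40:v+40,u-30:u+30];print(n,cv2.phaseCorrelate(cv2.cvtColor(o[s],6).astype(np.float32),cv2.cvtColor(t[s],6).astype(np.float32)))
E
```

```text
[-54.6 -16.8]
[-48.6  23.2]
[-21.5 -16.7]
ret ((0.03879210221883156, -0.08984280967779057), 1.0607051066557567)
bas ((-0.06452210577594286, 0.004176140260597094), 0.9567675236860911)
bru ((0.11101192641216073, -0.03893218314163249), 0.5637345019976298)
```

Readings of the rear edge are a little ambiguous, so I'll move the arm aside and look from above.

>>> step_arm(rows=[0,1,-0.5,0,0,0,0,1,-0.5,0,0,0,0,1,0,0,0,0,0,1,0,0,0,0,0,1,0,0,0,0,0,1,0,0,0,0,0,1,0,0,0,0,0,1,0,0,0,0,0,1,0,0,0,0,0,1,0,0,0,0,0,0.5,0,0,0,0,0,0,0,0,0,0])

```text
time_s: 20.05
ee_pos: [0.4874, 0.1658, 0.2014]
tcp_rot: [0.085, 3.14, 0.0]
ft_force: [-0.4, 0.0, 0.2]
gripper_width: 0.0853
```

```bash
python3 - <<'E'
from h import *
c=snap('top','top4');s=snap('scene','scene4')
a=cv2.resize(c['color'][165:225,315:385],None,fx=5.7,fy=5.7,interpolation=cv2.INTER_CUBIC)
b=cv2.resize(s['color'][180:240,260:330],None,fx=5.7,fy=5.7,interpolation=cv2.INTER_CUBIC)
cv2.imwrite('pics/c5.png',cv2.hconcat([a,b]));print(a.shape)
E
```

```text
(342, 399, 3)
```

View pics/c5.png

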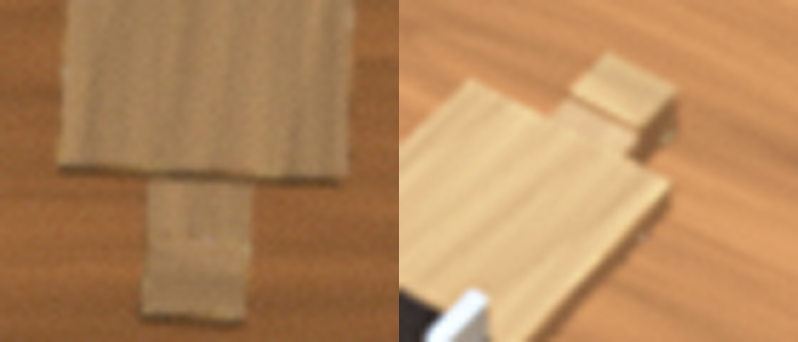

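The wedge is parallel to the plank's sides. Its heel is centred at column 193.5, against about 192 for the extended plank axis, so it is square and within about 1 mm of the middle. I'll hand in.

```bash
python3 -c "
from h import *
print(hand_in())"
```

```text
the job is handed in; nothing more can be done
None
```

The wedge is jammed under the middle of the plank's near edge, thin end first, and the job was handed in about 20 s into the 67 s allowed.

**Push:** I gripped the wedge by its heel and slid it along the bench. It first touched the plank with its tip about 63 mm past the edge. I then pushed about 6 mm further and stopped at 21 N of push, slightly over the 16–20 N guide. I estimate 12–16 N of clamping from the travel and the push force; it was not measured directly.

**Release:** The wedge stayed put, to within about 0.1 mm, as I eased the arm's load off. I then opened the gripper, lifted away and moved the arm aside.

**Last checks:**
- **Position:** The final top view shows the wedge square to the edge and about 1 mm or less off the middle. An earlier, coarser reading from the scene camera disagreed: 3 mm off centre, with one corner suggesting a skew. I trusted the closer top view.
- **Bystanders:** The brush, basket and retainer had shifted by no more than about 0.1 pixel between the first top picture and one taken after release. The brush match was less certain than the other two.

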